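# Turn the rolling mill's star wheel until its oil cup is upright

### The arm

A 6-joint arm with a two-finger parallel gripper is mounted at the origin on a cart in front of the work surface, level with it; the furniture and walls round the work are solid. World frame = base frame: x ahead of the robot, y to its left, z up, the work surface at z = 0. Lengths are in mm, angles in rad, forces in N, time in s.
With the tool pointing down it reaches from about 275 to 825 mm from the base axis. Payload 4.9 kg.
Tool frame: the origin (TCP) lies at the very end of the fingers, on their centre line; the grasp point (between the pads) lies robot.pinch_z behind it (robot.pinch_z is the distance from the TCP to the grasp point, in mm); x points along the fingers, z is the direction in which the jaws open and shut, and the axes are right-handed (so a half turn about x gives the same grasp; the last joint's range is limited). The gripper opens to 85 mm and grips with 20 to 120 N. Pads are 22 mm wide; open, the fingers measure 114 mm over their backs; the gripper's body (76 mm by 85 mm) begins 54 mm behind the grasp point. The pads swing forward as they close: fully open they stand 13 mm farther back than shut.
Start: joints at [1.193, 0.326, -0.193, 1.052, 0, 1.437], TCP at [132.759, 533.754, 231.281] pointing down, gripper open.
Joint ranges: [-2.65, 2.65], [-0.97, 1.79], [-1.3, 1.35], [-1.93, 2.1], [-1.47, 1.37], [-3.14, 3.14]. Speed limits (rad/s): [2.57, 2.57, 3.14, 3.14, 3.14, 3.14].

### API

Orientations are given as a unit quaternion [x, y, z, w].
In Python, from station import robot gives the robot as it stands.
- The arm moves only by the tool apply_moves, never from a script. Its argument "steps" is a list of rows, each an object with "translation": the shift along the tool's x, y, z in m, a list of three; "angular": the turn, a rotation vector about the tool's x, y, z in rad, a list of three; "claw": the closure, from 0 (fully open) to 1 (shut). In form: [{"translation": [tx, ty, tz], "angular": [wx, wy, wz], "claw": claw}, ...]. A call has 1 to 20 rows; each row shifts and turns the commanded pose from where the row before left it, along the tool's axes as they then stand; what a row does not reach is not made up. A row lasts 1/8 s, in which the tool goes at most 62.5 mm and 10.7 degrees, less where a joint would pass 70% of its speed; a pose out of reach is approached as far as the arm can. A call with a gripper value outside its range is refused whole. The fingers move at their own pace and stop on an object; "squeeze" is the grip in N (left out, the last holds). Time passes only in rows, so rows that do not move let the fingers close. It gives the time, the measured TCP pose, the force and the opening at its end, in the units of the state.
- robot.get_state(): the state, without advancing time (a new reading comes with each control period).
- robot.camera(name): name is "side" or "top" or "wrist"; returns (picture, depth): 400x640x3 uint8, red, green, blue; 400x640 float32, mm along the optical axis (not along the pixel's ray), 0 where there is no reading.
- robot.camera_model(name): a dict with "camera_matrix" (3x3 intrinsics, pixels), "extrinsics" (4x4, takes a point from camera to world coordinates). Camera axes: x right, y down, z forward; pixel columns grow to the right and rows downward; lengths in mm; the calibration is good to about 2 mm. A picture is of the moment at which its call begins: read the wrist's pose just before it. camera_model takes no time and is no camera call; for the wrist camera it gives the pose at the moment of the call.
- robot.sign_off(): hands the job in, once; it reports no verdict.
The state is a dict: "t": time; "joints": joint angles; "dq": joint speeds; "tau": joint torques, N m; "tool_pos": TCP position; "orientation": TCP orientation; "force": force on the tool from outside, world axes, zero at the start; "wrist_torque": the same for the moment, N m; "gripper_width": opening from 0.0 (shut) to 1.0 (fully open).
Only numpy, scipy, OpenCV 4.12 (cv2) and the standard library are available. Lean on these libraries where they do the work, as an engineer would, in place of code of your own. Each camera call takes 0.05 s, during which the arm holds its last target. There are 200 camera calls.

### The job

The rolling mill is to be oiled: push spoke after spoke of its star wheel with the fingertips until the oil cup on the wheel points straight up, then leave the wheel standing still. Push the spokes gently and do not grip them or send the wheel spinning. Keep off the oil cup itself, and leave the other things on the bench where they are.

Things in the scene. Friction and masses are not known exactly. Their poses are not given: they have to be found in the camera images.
- spokes: the star wheel's 5 straight steel spokes, 12 mm thick, 72 degrees apart, with 18 mm balls on the ends (outermost 121 mm from the hub). Origin: the hub, in the plane of the spokes, 165 mm above the worktop. Turns with the wheel: x = the level axle, pointing into the mill, away from the robot; z = from the hub to the oil cup. Spokes lie 36 and 108 degrees to either side of z and opposite it.
- mill: small bench rolling mill, grey cast frame fixed to the worktop, front towards the robot within 0.3 rad. Origin: centre of its 150x160 mm foot, at worktop height; x points to its back. The star wheel stands upright at its front, 85 mm before the origin: a 92 mm disc, 20 mm thick, with spokes. The frame behind begins 44 mm behind the spoke plane and is 207 mm high, 104 wide.
- oil_cup: oil cup on the edge of the star wheel's disc, midway between two spokes: a steel stub 30 mm long, 22 mm across its cap, thicker and much shorter than the spokes. Origin at its foot, 46 mm from the hub; its z axis points outward along the cup, whose outer end is 76 mm from the hub. Fixed to the wheel.
- star_wheel (a joint): angle of the star wheel, rad: 0 (or any whole number of turns) when the oil cup points straight up; growing clockwise as seen from the robot. It turns freely either way, at least two whole turns, against an even friction of 0.15 N m (about 2 N at 90 mm from the hub), and stays where it is left.
- tape_roll: white tape roll lying flat, 87 across, 24 high; loose bystander (mm). Origin at the centre of its underside.
- notebook: notebook lying flat, 148x105x12; loose bystander (mm). Origin at the centre of its underside.
- tweezers_b: dark tweezers, 137 long; loose bystander (mm). Origin at the centre of its underside.
- half_brick: piece of brown brick, 60x61x30; loose bystander (mm). Origin at the centre of its underside.
- jar_salt: white jar with a blue lid, 52 across, 60 high; loose bystander (mm). Origin at the centre of its underside.
- jar_oil_sand: brown jar with a black lid, 60 across, 88 high; loose bystander (mm). Origin at the centre of its underside.
- scriber: scriber, 130 long; loose bystander (mm). Origin at the centre of its underside.

How it is judged (in metres and radians):
At the end, for the whole second after the job is handed in: the oil cup points straight up within 0.12 rad (7 degrees) and the wheel stands still (under 0.05 rad/s) (angle between oil_cup's own z axis and vertical below 0.12 rad and velocity of joint star_wheel between -0.05 and 0.05 rad/s); the robot touches nothing.
It fails at once if the wheel is sent spinning (over 6 rad/s) (velocity of joint star_wheel above 6 rad/s or velocity of joint star_wheel below -6 rad/s).
It fails at once if a spoke is gripped or pressed hard (fingers over 35 N on the spokes) (contact force between the fingers and spokes above 35 N).
It fails at once if the oil cup is pushed or gripped (over 3 N) (contact force between any of the fingers, the arm and oil_cup above 3 N).
It fails at once if a bystander is moved, lifted or carried (over 25 mm) (distance of any of tape_roll, notebook, tweezers_b, half_brick, jar_salt, jar_oil_sand, scriber from where it was at the start of the episode above 0.025 m).
It also fails if it takes over 51 s, if anything falls off the work surface, if the arm or the gripper's body presses on something with over 40 N, if the wrist force passes 120 N, or if a joint passes its speed limit or range.

## Working session

There is one attempt and no reset: what is moved stays moved. The work goes in short steps, Python scripts to look and compute and a tool call to move; the robot and the scene stay as the last step left them, time stands still between calls to the robot, and variables do not carry over. Pictures are saved under pics/ and viewed, on a budget of 10 in all, crops included, one or two more only if the job needs it, and the job is handed in when it is done.

Besides the shell and the picture viewer there is one more tool, called after "Call:" in YAML: its name, and indented under it one key for each argument. apply_moves: Moves the arm, as the interface text tells. Its arguments: {"type":"object","properties":{"steps":{"type":"array"},"squeeze":{"type":"number"}},"required":["steps"]}

```bash
mkdir -p pics; python3 - <<'E'
from station import robot
import cv2, numpy as np
s=robot.get_state();print({k:np.round(v,3).tolist() for k,v in s.items()})
try: print(robot.pinch_z)
except Exception as e: print(e)
for n in("side","top"):
    p,d=robot.camera(n);np.savez(f"{n}0.npz",p=p,d=d)
    m=robot.camera_model(n);print(n,np.round(m["camera_matrix"],1).tolist(),np.round(m["extrinsics"],3).tolist())
    cv2.imwrite(f"pics/{n}0.png",p[:,:,::-1])
E
```

```text
{'t': 0.0, 'joints': [1.193, 0.327, -0.194, 1.052, -0.0, 1.437], 'dq': [-0.001, -0.001, -0.002, 0.0, 0.001, 0.001], 'tau': [-0.001, -44.34, 26.244, 0.015, -0.0, 0.0], 'tool_pos': [132.549, 533.173, 230.48], 'orientation': [-0.436, 0.558, 0.435, 0.557], 'force': [0.033, -0.517, 0.567], 'wrist_torque': [-0.0, 0.009, 0.046], 'gripper_width': 1.002}
18.700000000000003
side [[431.1, 0.0, 327.8], [0.0, 431.1, 203.3], [0.0, 0.0, 1.0]] [[0.167, -0.487, 0.857, -161.171], [-0.986, -0.076, 0.149, 3.692], [-0.007, -0.87, -0.493, 583.151], [0.0, 0.0, 0.0, 1.0]]
top [[392.5, 0.0, 318.3], [0.0, 392.5, 199.6], [0.0, 0.0, 1.0]] [[0.017, -0.996, 0.082, 480.417], [-1.0, -0.018, -0.012, 153.105], [0.014, -0.082, -0.997, 1094.71], [0.0, 0.0, 0.0, 1.0]]
```

View pics/side0.png

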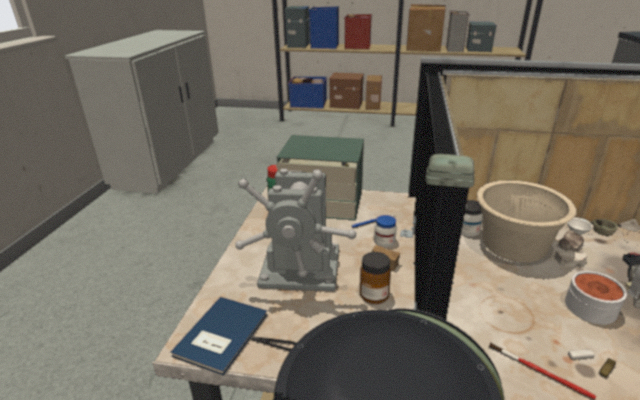

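View pics/top0.png

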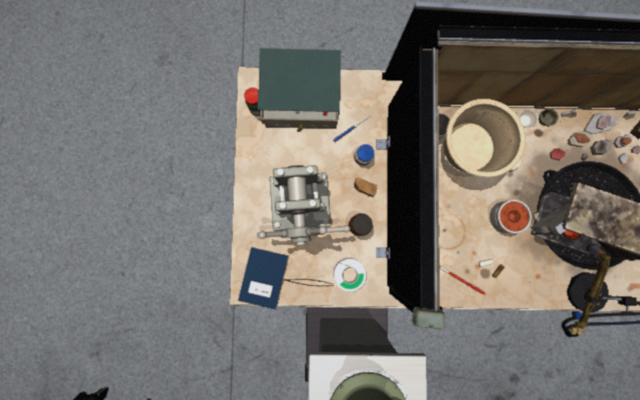

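```bash
cat > h.py <<'E'
import numpy as np, cv2
from station import robot
def cloud(n,d):
    m=robot.camera_model(n);K=m["camera_matrix"];T=np.array(m["extrinsics"])
    v,u=np.mgrid[:400,:640];P=np.stack([(u-K[0][2])/K[0][0]*d,(v-K[1][2])/K[1][1]*d,d],-1)
    return P@T[:3,:3].T+T[:3,3]
def proj(n,X):
    m=robot.camera_model(n);K=np.array(m["camera_matrix"]);T=np.linalg.inv(m["extrinsics"])
    c=np.atleast_2d(X)@T[:3,:3].T+T[:3,3];q=c@K.T;return q[:,:2]/q[:,2:]
E
python3 - <<'E'
from h import *
z=np.load("side0.npz");W=cloud("side",z["d"])
for n,(u,v) in dict(hub=(289,230),b1=(243,184),b2=(318,176),b3=(352,234),b4=(240,245)).items():
    w=W[v-2:v+3,u-2:u+3].reshape(-1,3);print(n,np.round(np.median(w,0),1))
cv2.imwrite("pics/s1.png",cv2.resize(z["p"][150:310,220:420,::-1],None,fx=4,fy=4,interpolation=cv2.INTER_CUBIC)[:600])
z=np.load("top0.npz");T=cloud("top",z["d"])
for n,(u,v) in dict(footL=(272,180),footR=(328,180),footFL=(272,236),cab=(265,120),cabR=(335,120),oil=(361,224),brick=(366,187),wall=(392,180),wallR=(430,180),note=(262,277),tape=(338,266),b1=(262,235),b3=(349,229)).items(): print(n,np.round(np.median(T[v-1:v+2,u-1:u+2].reshape(-1,3),0)))
# frame front orientation: top of frame points
m=(W[...,2]>20)&(W[...,2]<207)&(W[...,0]>350)&(W[...,0]<700)&(W[...,1]>150)&(W[...,1]<400)
t=T[...,2];mm=(t>6)&(t<22)&(T[...,1]>120)&(T[...,1]<330)&(T[...,0]>400)&(T[...,0]<620)
print(cv2.minAreaRect(T[mm][:,:2].astype(np.float32)))
E
```

```text
hub [452.1 179.6 170.3]
b1 [466.  260.4 247.6]
b2 [478.4 131.  266.7]
b3 [484.6  71.9 152. ]
b4 [465.4 280.2 118.2]
footL [620. 268.  23.]
footR [626. 113.   2.]
footFL [470. 244. 230.]
cab [752. 276. 147.]
cabR [752. 105. 158.]
oil [502.  30.  89.]
brick [605.  10.  30.]
wall [619. -51.  77.]
wallR [582. -68. 358.]
note [356. 289.  13.]
tape [390.  84.  25.]
b1 [472. 261. 254.]
b3 [489.  67. 154.]
((509.6867370605469, 224.7887420654297), (217.59951782226562, 209.04299926757812), 0.056922152638435364)
```

View pics/s1.png

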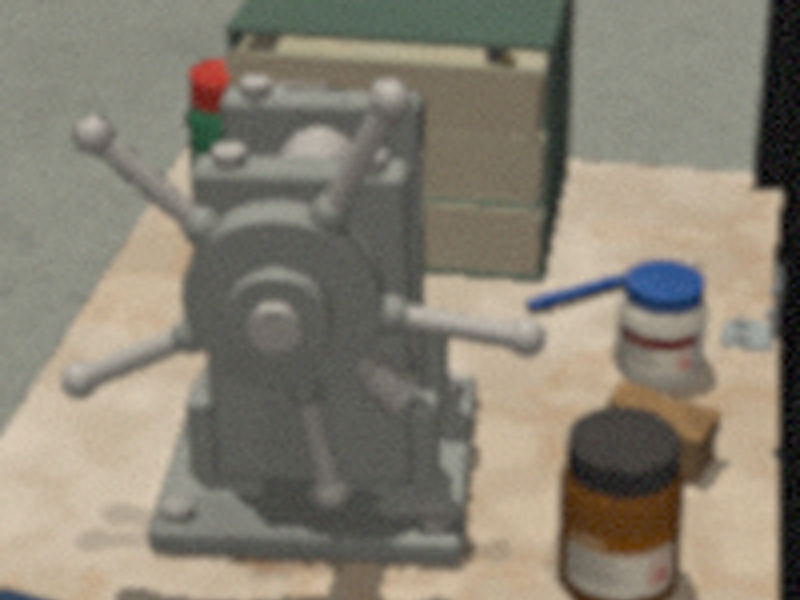

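```bash
cat >> h.py <<'E'
from scipy.optimize import least_squares
from scipy.spatial.transform import Rotation as Ro
def axes(yaw):
    a=np.array([np.cos(yaw),np.sin(yaw),0]);r=np.array([np.sin(yaw),-np.cos(yaw),0]);return a,r
def pt(H,yaw,ang,r,off=0):  # ang clockwise from up seen from robot
    a,rt=axes(yaw);return np.array(H)+r*(np.cos(ang)*np.array([0,0,1])+np.sin(ang)*rt)+off*a
E
python3 - <<'E'
from h import *
S=np.array([(317.5,174.2),(351.8,234.2),(302.5,272.5),(239.2,244.5),(243,183.2)]) # b2 b3 b5 b4 b1
off=np.radians([-108,-36,36,108,180]) # relative to cup for b2? cup between b3 and b5
def f(p):
    H=[p[0],p[1],165];B=np.array([pt(H,p[2],p[3]+o,112) for o in off]);
    e=(proj("side",B)-S); t=(proj("top",B[[4,1]])-[(262,234.5),(350,228.5)])
    return np.r_[e.ravel(),t.ravel()*.5]
s=least_squares(f,[465,180,.1,2.3]);print(s.x,np.round(s.fun,1))
R=Ro.from_quat(robot.get_state()["orientation"]).as_matrix();print(np.round(R,2))
a,rt=axes(s.x[2])
np.save("fit.npy",s.x)
E
```

```text
[4.80646533e+02 1.83810772e+02 8.98305881e-02 2.35574628e+00] [ 0.   0.8 -0.3 -0.1  0.  -0.2  0.6  0.1  0.4  0.4  0.  -0.2 -2.  -0.2]
[[-0.   -0.97  0.24]
 [-0.    0.24  0.97]
 [-1.    0.   -0.  ]]
```

```bash
cat >> h.py <<'E'
def Rt(yaw,tilt):
    a,r=axes(yaw);x=np.cos(tilt)*a-np.sin(tilt)*np.array([0,0,1]);z=-r;return np.stack([x,np.cross(z,x),z],1)
def rows(goal,R=None,P=None):
    s=robot.get_state();R=Ro.from_quat(s["orientation"]).as_matrix() if R is None else R
    P=np.array(s["tool_pos"]) if P is None else P
    return (R.T@(np.array(goal)-P)).round(1)
E
python3 - <<'E'
from h import *
p=np.load("fit.npy");H=[p[0],p[1],165]
s=robot.get_state();R0=Ro.from_quat(s["orientation"]).as_matrix();R1=Rt(p[2],np.radians(35))
rv=Ro.from_matrix(R0.T@R1).as_rotvec();print(rv,rv/8)
T=pt(H,p[2],np.radians(63),88,6);A=T-110*R1[:,0];print(T,A,rows(A,R1))
E
```

```text
[-0.30682921 -0.16142915 -0.95115732] [-0.03835365 -0.02017864 -0.11889467]
[493.65635984 106.25660459 204.95116398] [403.91295022  98.17314636 268.04457198] [ 167.9 -163.3 -457.7]
```

Call:
apply_moves:
  steps:
    - {"translation": [0, 0, 0], "angular": [-0.0384, -0.0202, -0.1189], "claw": 1}
    - {"translation": [0, 0, 0], "angular": [-0.0384, -0.0202, -0.1189], "claw": 1}
    - {"translation": [0, 0, 0], "angular": [-0.0384, -0.0202, -0.1189], "claw": 1}
    - {"translation": [0, 0, 0], "angular": [-0.0384, -0.0202, -0.1189], "claw": 1}
    - {"translation": [0, 0, 0], "angular": [-0.0384, -0.0202, -0.1189], "claw": 1}
    - {"translation": [0, 0, 0], "angular": [-0.0384, -0.0202, -0.1189], "claw": 1}
    - {"translation": [0, 0, 0], "angular": [-0.0384, -0.0202, -0.1189], "claw": 1}
    - {"translation": [0, 0, 0], "angular": [-0.0384, -0.0202, -0.1189], "claw": 1}
    - {"translation": [0, 0, 0], "angular": [0, 0, 0], "claw": 1}

```text
t: 1.23
tool_pos: [131.6, 532.4, 229.0]
orientation: [0.685, -0.182, -0.243, -0.663]
force: [0.8, -0.3, -0.7]
gripper_width: 0.007
```

```bash
python3 - <<'E'
from h import *
p=np.load("fit.npy");H=[p[0],p[1],165]
s=robot.get_state();R=Ro.from_quat(s["orientation"]).as_matrix();print(R.round(3),s["joints"],s["tool_pos"],s["gripper_width"])
A=pt(H,p[2],np.radians(63),88,6)-110*R[:,0];print(rows(A), Ro.from_matrix(R.T@Rt(p[2],np.radians(35))).as_rotvec())
E
```

```text
[[ 0.815 -0.572 -0.092]
 [ 0.073 -0.056  0.996]
 [-0.574 -0.819 -0.004]] [ 1.65308307  0.40457568 -0.44834002  0.70741175 -0.95906618  1.55365136] [131.62595332 532.43935254 228.99082885] 0.006604353185936529
[ 167.8 -163.5 -457.6] [ 0.0042424  -0.00016216 -0.00082683]
```

Call:
apply_moves:
  steps:
    - {"translation": [0.012, -0.0117, -0.0327], "angular": [0, 0, 0], "claw": 1}
    - {"translation": [0.012, -0.0117, -0.0327], "angular": [0, 0, 0], "claw": 1}
    - {"translation": [0.012, -0.0117, -0.0327], "angular": [0, 0, 0], "claw": 1}
    - {"translation": [0.012, -0.0117, -0.0327], "angular": [0, 0, 0], "claw": 1}
    - {"translation": [0.012, -0.0117, -0.0327], "angular": [0, 0, 0], "claw": 1}
    - {"translation": [0.012, -0.0117, -0.0327], "angular": [0, 0, 0], "claw": 1}
    - {"translation": [0.012, -0.0117, -0.0327], "angular": [0, 0, 0], "claw": 1}
    - {"translation": [0.012, -0.0117, -0.0327], "angular": [0, 0, 0], "claw": 1}
    - {"translation": [0.012, -0.0117, -0.0327], "angular": [0, 0, 0], "claw": 1}
    - {"translation": [0.012, -0.0117, -0.0327], "angular": [0, 0, 0], "claw": 1}
    - {"translation": [0.012, -0.0117, -0.0327], "angular": [0, 0, 0], "claw": 1}
    - {"translation": [0.012, -0.0117, -0.0327], "angular": [0, 0, 0], "claw": 1}
    - {"translation": [0.012, -0.0117, -0.0327], "angular": [0, 0, 0], "claw": 1}
    - {"translation": [0.012, -0.0117, -0.0327], "angular": [0, 0, 0], "claw": 1}
    - {"translation": [0, 0, 0], "angular": [0, 0, 0], "claw": 1}

```text
t: 3.1
tool_pos: [408.7, 97.6, 281.6]
orientation: [0.681, -0.19, -0.239, -0.665]
force: [-0.6, -0.5, -0.7]
gripper_width: -0.0
```

```bash
python3 - <<'E'
from h import *
p=np.load("fit.npy");H=[p[0],p[1],165]
s=robot.get_state();R=Ro.from_quat(s["orientation"]).as_matrix();print(R.round(3),s["joints"],s["tool_pos"],s["force"])
print(rows(pt(H,p[2],np.radians(63),88,6)))
im,d=robot.camera("side");cv2.imwrite("pics/s2.png",cv2.resize(im[100:300,200:440,::-1],None,fx=3,fy=3))
# planned arc in tool axes
prev=pt(H,p[2],np.radians(63),88,6)
for g in range(54,-100,-9):
    q=pt(H,p[2],np.radians(g),88,6);print(g,(R.T@(q-prev)).round(1),q.round());prev=q
E
```

```text
[[ 0.813 -0.577 -0.073]
 [ 0.059 -0.043  0.997]
 [-0.579 -0.815 -0.001]] [ 0.03676024 -0.56931356 -1.2892555  -0.10202376  0.02942648 -0.02171876] [408.73276974  97.62027215 281.63412085] [-0.5767038  -0.5236907  -0.70638574]
[114.   13.1   2.4]
54 [-6.9 -9.5  7.2] [493. 113. 217.]
45 [-6.2 -8.5  9. ] [492. 122. 227.]
36 [-5.3 -7.2 10.5] [491. 133. 236.]
27 [-4.3 -5.8 11.8] [490. 145. 243.]
18 [-3.2 -4.2 12.8] [489. 157. 249.]
9 [-2.1 -2.5 13.4] [488. 171. 252.]
0 [-0.8 -0.8 13.8] [487. 184. 253.]
-9 [ 0.4  1.  13.8] [485. 198. 252.]
-18 [ 1.7  2.7 13.4] [484. 211. 249.]
-27 [ 2.9  4.4 12.8] [483. 224. 243.]
-36 [ 4.   6.  11.8] [482. 236. 236.]
-45 [ 5.   7.4 10.5] [481. 246. 227.]
-54 [6.  8.6 9. ] [480. 255. 217.]
-63 [6.7 9.7 7.2] [480. 262. 205.]
-72 [ 7.3 10.4  5.3] [479. 268. 192.]
-81 [ 7.7 11.   3.2] [479. 271. 179.]
-90 [ 8.  11.2  1.1] [479. 272. 165.]
-99 [ 8.  11.2 -1.1] [479. 271. 151.]
```

View pics/s2.png

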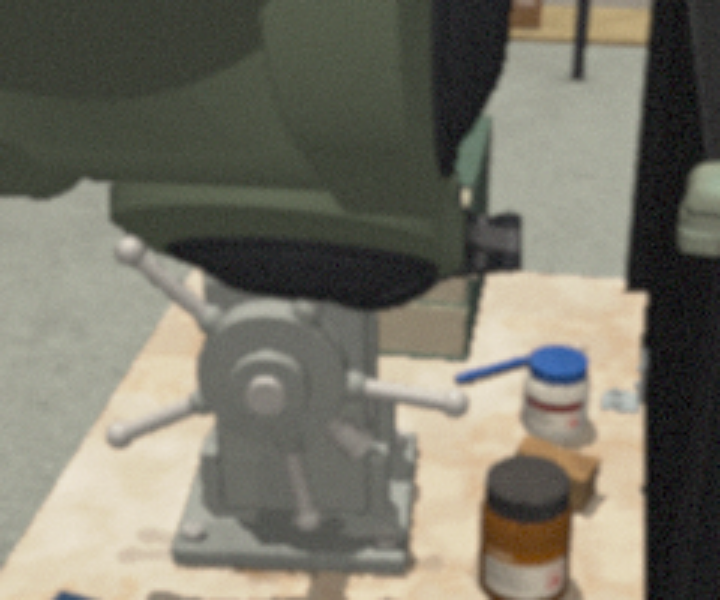

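Call:
apply_moves:
  steps:
    - {"translation": [0.02, 0.004, 0], "angular": [0, 0, 0], "claw": 1}
    - {"translation": [0.02, 0.004, 0.001], "angular": [0, 0, 0], "claw": 1}
    - {"translation": [0.02, 0.003, 0.001], "angular": [0, 0, 0], "claw": 1}
    - {"translation": [0.02, 0.002, 0], "angular": [0, 0, 0], "claw": 1}
    - {"translation": [0, 0, 0], "angular": [0, 0, 0], "claw": 1}

```text
t: 3.78
tool_pos: [469.3, 115.2, 233.9]
orientation: [0.681, -0.193, -0.253, -0.66]
force: [-0.5, 0.1, -0.5]
gripper_width: -0.002
```

```bash
python3 - <<'E'
from h import *
p=np.load("fit.npy");H=[p[0],p[1],165]
s=robot.get_state();print(s["joints"],s["tool_pos"],s["force"])
print(rows(pt(H,p[2],np.radians(63),88,6)))
E
```

```text
[ 8.71872057e-02 -2.13302192e-01 -1.29506511e+00 -4.39054583e-01
  8.38577434e-04 -2.95535398e-03] [469.26168375 115.15379169 233.89628756] [-0.48699559  0.07489158 -0.48487964]
[ 36.2   9.1 -11. ]
```

Call:
apply_moves:
  steps:
    - {"translation": [0.009, 0.0025, -0.003], "angular": [0, 0, 0], "claw": 1}
    - {"translation": [0.009, 0.0025, -0.003], "angular": [0, 0, 0], "claw": 1}
    - {"translation": [0.009, 0.002, -0.003], "angular": [0, 0, 0], "claw": 1}
    - {"translation": [0.009, 0.002, -0.002], "angular": [0, 0, 0], "claw": 1}
    - {"translation": [0, 0, 0], "angular": [0, 0, 0], "claw": 1}

```text
t: 4.4
tool_pos: [497.8, 104.6, 209.6]
orientation: [0.68, -0.197, -0.252, -0.66]
force: [0.1, -0.3, 0.7]
gripper_width: 0.002
```

```bash
cat > st.py <<'E'
from h import *
p=np.load("fit.npy");H=[p[0],p[1],165]
s=robot.get_state();R=Ro.from_quat(s["orientation"]).as_matrix();P=np.array(s["tool_pos"]);a,r=axes(p[2])
v=P-H;print("t",s["t"],"ang",np.degrees(np.arctan2(v@r,v[2])).round(1),"rad",np.hypot(v@r,v[2]).round(1),"off",(v@a).round(1),"F",np.round(s["force"],1),"q",np.round(s["joints"],3),"x",R[:,0].round(2))
import sys
prev=P
for g in map(float,sys.argv[1:]):
    q=pt(H,p[2],np.radians(g),88,6);print(g,(R.T@(q-prev)).round(1));prev=q
E
python3 st.py 54 45 36 27 18 9 0
```

```text
t 4.4 ang 61.0 rad 92.0 off 9.9 F [ 0.1 -0.3  0.7] q [ 0.043 -0.064 -1.295 -0.584  0.03  -0.026] x [ 0.8   0.07 -0.6 ]
54.0 [-7.5 -3.3  9.2]
45.0 [-6.4 -8.4  8.9]
36.0 [-5.5 -7.1 10.5]
27.0 [-4.4 -5.7 11.8]
18.0 [-3.3 -4.2 12.7]
9.0 [-2.  -2.6 13.4]
0.0 [-0.7 -0.8 13.8]
```

Call:
apply_moves:
  steps:
    - {"translation": [-0.0075, -0.0035, 0.009], "angular": [0, 0, 0], "claw": 1}
    - {"translation": [-0.0065, -0.0085, 0.009], "angular": [0, 0, 0], "claw": 1}
    - {"translation": [-0.0055, -0.007, 0.0105], "angular": [0, 0, 0], "claw": 1}
    - {"translation": [-0.0045, -0.0055, 0.012], "angular": [0, 0, 0], "claw": 1}

```text
t: 4.9
tool_pos: [488.9, 144.6, 244.0]
orientation: [0.68, -0.197, -0.252, -0.659]
force: [0.5, -0.5, -0.7]
gripper_width: -0.005
```

```bash
python3 st.py 18 9 0 -9 -18 -27 -36
```

```text
t 4.9 ang 26.7 rad 88.4 off 4.7 F [ 0.5 -0.5 -0.7] q [ 0.2   -0.165 -1.218 -0.404 -0.095  0.068] x [ 0.8   0.06 -0.6 ]
18.0 [-1.9 -4.5 12.6]
9.0 [-2.  -2.6 13.4]
0.0 [-0.8 -0.8 13.8]
-9.0 [ 0.5  0.9 13.8]
-18.0 [ 1.8  2.6 13.4]
-27.0 [ 3.1  4.2 12.8]
-36.0 [ 4.3  5.8 11.8]
```

Call:
apply_moves:
  steps:
    - {"translation": [-0.001, -0.002, 0.0065], "angular": [0, 0, 0], "claw": 1}
    - {"translation": [-0.001, -0.002, 0.0065], "angular": [0, 0, 0], "claw": 1}
    - {"translation": [-0.001, -0.0013, 0.0067], "angular": [0, 0, 0], "claw": 1}
    - {"translation": [-0.001, -0.0013, 0.0067], "angular": [0, 0, 0], "claw": 1}
    - {"translation": [-0.0004, -0.0004, 0.007], "angular": [0, 0, 0], "claw": 1}
    - {"translation": [-0.0004, -0.0004, 0.007], "angular": [0, 0, 0], "claw": 1}
    - {"translation": [0.0002, 0.0005, 0.007], "angular": [0, 0, 0], "claw": 1}
    - {"translation": [0.0002, 0.0005, 0.007], "angular": [0, 0, 0], "claw": 1}

```text
t: 5.9
tool_pos: [485.4, 199.8, 251.9]
orientation: [0.68, -0.196, -0.252, -0.66]
force: [0.0, -2.0, -0.5]
gripper_width: -0.0
```

```bash
python3 st.py -9 -18 -27 -36 -45 -54 -63;python3 -c "
from h import *
im,d=robot.camera('side');cv2.imwrite('pics/s3.png',cv2.resize(im[100:300,200:440,::-1],None,fx=3,fy=3))"
```

```text
t 5.9 ang -10.1 rad 88.2 off 6.2 F [ 0.  -2.  -0.5] q [ 0.39  -0.125 -1.154 -0.361 -0.245  0.186] x [ 0.8   0.07 -0.6 ]
-9.0 [-0.2  0.1 -1.8]
-18.0 [ 1.9  2.6 13.4]
-27.0 [ 3.1  4.2 12.8]
-36.0 [ 4.3  5.8 11.8]
-45.0 [ 5.3  7.2 10.5]
-54.0 [6.3 8.4 9. ]
-63.0 [7.  9.4 7.2]
```

View pics/s3.png

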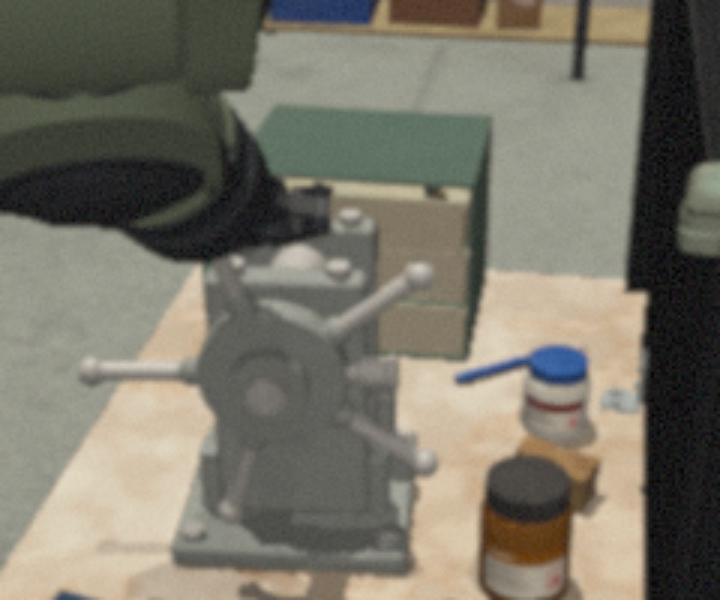

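Call:
apply_moves:
  steps:
    - {"translation": [0.0009, 0.0013, 0.006], "angular": [0, 0, 0], "claw": 1}
    - {"translation": [0.0009, 0.0013, 0.006], "angular": [0, 0, 0], "claw": 1}
    - {"translation": [0.0015, 0.0021, 0.0064], "angular": [0, 0, 0], "claw": 1}
    - {"translation": [0.0015, 0.0021, 0.0064], "angular": [0, 0, 0], "claw": 1}
    - {"translation": [0.0021, 0.0029, 0.0059], "angular": [0, 0, 0], "claw": 1}
    - {"translation": [0.0021, 0.0029, 0.0059], "angular": [0, 0, 0], "claw": 1}
    - {"translation": [0.0026, 0.0036, 0.0053], "angular": [0, 0, 0], "claw": 1}
    - {"translation": [0.0026, 0.0036, 0.0053], "angular": [0, 0, 0], "claw": 1}
    - {"translation": [0.0031, 0.0042, 0.0045], "angular": [0, 0, 0], "claw": 1}
    - {"translation": [0.0031, 0.0042, 0.0045], "angular": [0, 0, 0], "claw": 1}
    - {"translation": [0.0035, 0.0047, 0.0036], "angular": [0, 0, 0], "claw": 1}
    - {"translation": [0.0035, 0.0047, 0.0036], "angular": [0, 0, 0], "claw": 1}

```text
t: 7.45
tool_pos: [479.4, 262.7, 204.9]
orientation: [0.68, -0.196, -0.252, -0.66]
force: [-0.3, -2.1, 1.7]
gripper_width: 0.003
```

```bash
python3 st.py -63 -72 -81 -90 -99;python3 -c "
from h import *
im,d=robot.camera('side');cv2.imwrite('pics/s4.png',cv2.resize(im[120:300,200:400,::-1],None,fx=3,fy=3))"
```

```text
t 7.45 ang -63.1 rad 88.2 off 5.8 F [-0.3 -2.1  1.7] q [ 0.577  0.081 -1.145 -0.518 -0.389  0.31 ] x [ 0.8   0.07 -0.6 ]
-63.0 [ 0.1 -0.2 -0.2]
-72.0 [ 7.6 10.2  5.3]
-81.0 [ 8.1 10.7  3.3]
-90.0 [ 8.3 11.   1.1]
-99.0 [ 8.3 11.  -1. ]
```

View pics/s4.png

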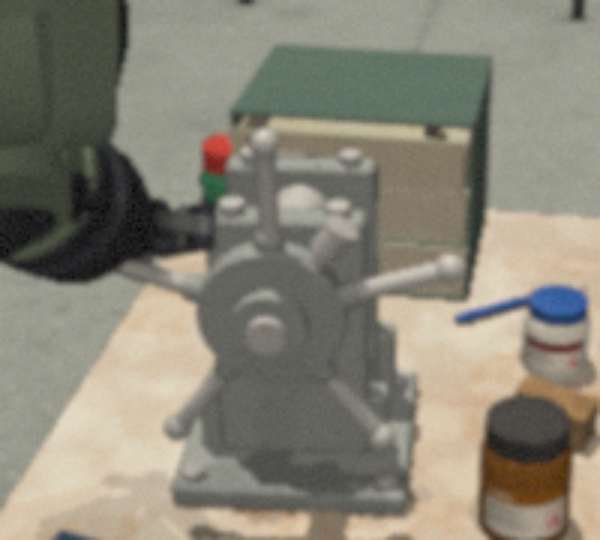

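```bash
cat > ang.py <<'E'
from h import *
import sys
p=np.load("fit.npy");H=[p[0],p[1],165]
def est(S,off,g=0.5):
    off=np.radians(off)
    s=least_squares(lambda t:(proj("side",np.array([pt(H,p[2],t[0]+o,112) for o in off]))-S).ravel(),[g]);return np.degrees(s.x),s.fun.round(1)
E
python3 -c "
from ang import *
print(est([(288,166.7),(350,209.3),(328.3,264.7),(259,262.7)],[-36,36,108,180]))"
```

```text
(array([35.92157671]), array([-0.6,  0.9, -0.3, -0.1, -1. ,  0.4,  0.4, -0.4]))
```

Call:
apply_moves:
  steps:
    - {"translation": [0.0038, 0.005, 0.0026], "angular": [0, 0, 0], "claw": 1}
    - {"translation": [0.0038, 0.005, 0.0026], "angular": [0, 0, 0], "claw": 1}
    - {"translation": [0.004, 0.0054, 0.0016], "angular": [0, 0, 0], "claw": 1}
    - {"translation": [0.004, 0.0054, 0.0016], "angular": [0, 0, 0], "claw": 1}
    - {"translation": [0.004, 0.0055, 0.0006], "angular": [0, 0, 0], "claw": 1}
    - {"translation": [0.003, 0.004, 0.0004], "angular": [0, 0, 0], "claw": 1}
    - {"translation": [0.0013, 0.0015, 0.0001], "angular": [0, 0, 0], "claw": 1}
    - {"translation": [0, 0, 0], "angular": [0, 0, 0], "claw": 1}

```text
t: 8.5
tool_pos: [478.3, 271.8, 164.9]
orientation: [0.68, -0.196, -0.253, -0.659]
force: [0.3, -0.0, 0.4]
gripper_width: 0.001
```

```bash
python3 st.py -93 -96 -99 -102;python3 -c "
from h import *
im,d=robot.camera('side');cv2.imwrite('pics/s5.png',cv2.resize(im[120:300,200:400,::-1],None,fx=4,fy=4)[:600])"
```

```text
t 8.5 ang -90.1 rad 87.8 off 5.5 F [ 0.3 -0.   0.4] q [ 0.601  0.216 -1.179 -0.68  -0.407  0.327] x [ 0.8   0.07 -0.6 ]
-93.0 [3.1 3.3 0. ]
-96.0 [ 2.8  3.7 -0.3]
-99.0 [ 2.8  3.6 -0.6]
-102.0 [ 2.7  3.6 -0.8]
```

View pics/s5.png

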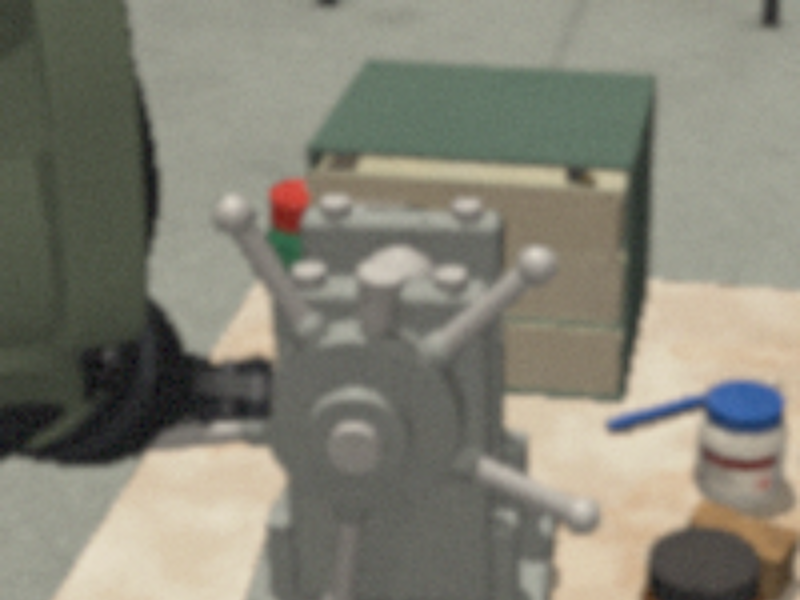

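```bash
python3 -c "
from ang import *
print(est([(258.5,173.3),(334.3,185.8),(345.5,248.5)],[-36,36,108],0.1))"
```

```text
(array([8.82078682]), array([-0.3,  0.1, -0.2,  0.3, -0.1,  0.2]))
```

Call:
apply_moves:
  steps:
    - {"translation": [0.0022, 0.0027, 0], "angular": [0, 0, 0], "claw": 1}
    - {"translation": [0.0022, 0.0027, -0.0002], "angular": [0, 0, 0], "claw": 1}
    - {"translation": [0.0022, 0.0027, -0.0003], "angular": [0, 0, 0], "claw": 1}
    - {"translation": [0.0015, 0.0018, -0.0003], "angular": [0, 0, 0], "claw": 1}
    - {"translation": [0.0006, 0.0007, -0.0001], "angular": [0, 0, 0], "claw": 1}
    - {"translation": [0, 0, 0], "angular": [0, 0, 0], "claw": 1}

```text
t: 9.3
tool_pos: [479.1, 270.8, 151.5]
orientation: [0.68, -0.196, -0.252, -0.66]
force: [-0.1, -0.5, 1.0]
gripper_width: 0.003
```

```bash
python3 st.py;python3 -c "
from h import *
im,d=robot.camera('side');cv2.imwrite('pics/s6.png',cv2.resize(im[150:300,200:400,::-1],None,fx=4,fy=4))"
```

```text
t 9.3 ang -98.9 rad 87.9 off 6.3 F [-0.1 -0.5  1. ] q [ 0.598  0.264 -1.194 -0.744 -0.405  0.325] x [ 0.8   0.07 -0.6 ]
```

View pics/s6.png

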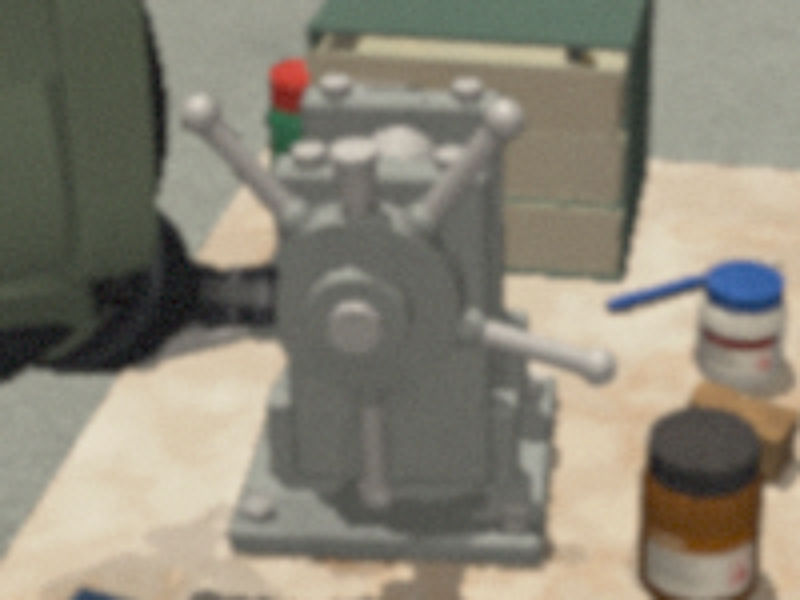

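Balls at crop (201,113), (505,118), (600,365), (376,494). I estimate the angle from these and plan the retreat: lift off the spoke, then back out along the axle.

```bash
python3 -c "
from ang import *
c=np.array([(201,113),(505,118),(600,365),(376,494)])/4+[200,150]
print(est(c,[-36,36,108,180],0))
s=robot.get_state();R=Ro.from_quat(s['orientation']).as_matrix();a,r=axes(p[2])
print('up10',(R.T@[0,0,10]).round(2),'back100',(R.T@(-100*a)).round(1))"
```

```text
(array([-0.47389033]), array([-0.3, -0.1, -0.3,  0.3, -0.8,  0.1,  0.1, -1. ]))
up10 [-6.02 -7.99 -0.03] back100 [-79.9  60.2  -0.5]
```

Call:
apply_moves:
  steps:
    - {"translation": [-0.003, -0.004, 0], "angular": [0, 0, 0], "claw": 1}
    - {"translation": [-0.003, -0.004, 0], "angular": [0, 0, 0], "claw": 1}
    - {"translation": [-0.01, 0, 0], "angular": [0, 0, 0], "claw": 1}
    - {"translation": [-0.012, 0, 0], "angular": [0, 0, 0], "claw": 1}
    - {"translation": [-0.015, 0, 0], "angular": [0, 0, 0], "claw": 1}
    - {"translation": [-0.015, 0, 0], "angular": [0, 0, 0], "claw": 1}
    - {"translation": [-0.015, 0, 0], "angular": [0, 0, 0], "claw": 1}
    - {"translation": [-0.015, 0, 0], "angular": [0, 0, 0], "claw": 1}
    - {"translation": [0, 0, 0], "angular": [0, 0, 0], "claw": 1}
    - {"translation": [0, 0, 0], "angular": [0, 0, 0], "claw": 1}

```text
t: 10.6
tool_pos: [413.9, 265.7, 211.3]
orientation: [0.68, -0.196, -0.252, -0.66]
force: [0.4, -1.0, -1.4]
gripper_width: -0.001
```

```bash
python3 st.py;python3 -c "
from h import *
im,d=robot.camera('side');cv2.imwrite('pics/s7.png',cv2.resize(im[150:300,200:400,::-1],None,fx=4,fy=4))"
```

```text
t 10.6 ang -62.1 rad 99.0 off -59.1 F [ 0.4 -1.  -1.4] q [ 0.711 -0.02  -1.205 -0.437 -0.489  0.409] x [ 0.8   0.07 -0.6 ]
```

View pics/s7.png

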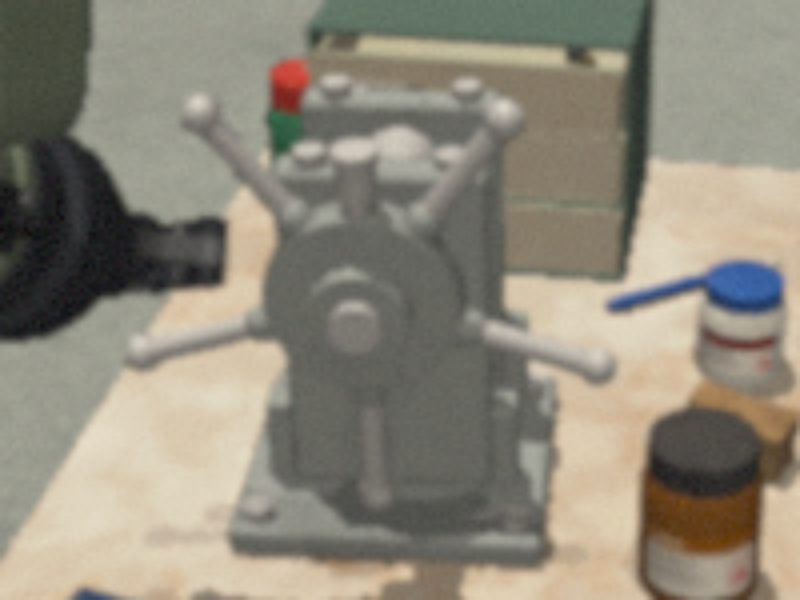

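The wheel is unchanged: balls at crop (201,113), (505,118), (600,365), (376,494) and (141,350), cup cap at (353,152). The fingertips are about 60 mm in front of the spokes, so I'm handing in.

```bash
python3 -c "
from ang import *
c=np.array([(201,113),(505,118),(600,365),(376,494),(141,350)])/4+[200,150]
print(est(c,[-36,36,108,180,-108],0))
print(robot.sign_off())"
```

```text
(array([-0.40589101]), array([-0.3, -0.1, -0.2,  0.3, -0.8,  0.2, -0. , -1. ,  0.3,  0.2]))
the job is handed in; nothing more can be done
None
```

I turned the star wheel about 135° anticlockwise as seen from the robot. The oil cup now points straight up, and the job is handed in at about 10.7 s of the 51 s allowed.

- **How it was pushed:** I used the closed fingertips from the front, gently, on a single spoke the whole way rather than on one spoke after another. I then lifted the fingers off and backed them about 60 mm clear of the spokes.
- **Final angle:** the last fit of all five spoke balls puts the cup at -0.4° (limit 7°), with errors of 1 pixel or less. The ball positions were the same before and after backing off, so the wheel stayed still.
- **Forces:** the tool force read between moves stayed under 3 N.
- **Bystanders:** the fingers never went near the bystanders. Those visible in the last picture had not shifted. I did not measure their positions again.
- **What went off plan:** on the way in, the elbow joint reached its folded limit. That put the approach up to about 15 mm off plan, but nothing was touched.

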